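# Sweep turned knobs into the stock bay with a straightedge

### The job

Draw the wooden straightedge out of its roofed rack by the end that sticks out, stand it on its long edge on the bench and let go, then take it again by its middle. With it push the five turned knobs together, as one group, into the stock bay until they are packed against its back stop, keeping them all standing and never touching them with the gripper. Then draw the straightedge back out, leave it resting on the bench clear of the bay, and do not disturb the other things on the bench.

Things in the scene. Friction and masses are not known exactly. Their poses are not given: they have to be found in the camera images.
- straightedge: plain wooden board 210 long (own x) x 18 thick (own y) x 80 high (own z), 0.15 kg, standing on its long edge. Origin: middle of its underside. It starts in the rack's slot along the rack's x; its last 61 to 67 mm stick out of the rack's mouth (its -x end). It stands by itself on its 18 mm edge.
- rack: dark wooden rack fixed to the bench, 155 long (x) x 79 wide (y), with one slot 27 wide along x, open only at its mouth, the -x end (77 mm from the origin). A roof covers the slot (underside 84, top 90 above the bench), so the board slides out only along -x; pencil tin on the roof near the closed end, up to 190 high. The slot's floor is the bench. Origin: on the bench under its centre.
- bay: stock bay: three wooden walls fixed to the bench, no floor. Origin: on the bench at the middle of its open mouth; x runs into the bay, y across. Inside 232 wide (y -116 to 116), 120 deep (back stop's inner face at x = 120). Cheeks 12 thick, 130 high; back stop 45 high. The knobs start in front of the mouth, x -80 to -28, y -85 to 85.
- edge_a (a point): point on the straightedge: middle of its underside edge at its -x end, the one that sticks out of the rack, 105 mm from its origin
- edge_b (a point): point on the straightedge: middle of its underside edge at its +x end, 105 mm from its origin
- knob0: turned wooden drawer knob standing on its round foot: foot 32 dia x 9 high (its widest part), narrow neck, rounded head 29 dia, 30 tall, about 18 g. Origin: centre of its underside. The five are alike.
- knob1: turned wooden drawer knob standing on its round foot: foot 32 dia x 9 high (its widest part), narrow neck, rounded head 29 dia, 30 tall, about 18 g. Origin: centre of its underside. The five are alike.
- knob2: turned wooden drawer knob standing on its round foot: foot 32 dia x 9 high (its widest part), narrow neck, rounded head 29 dia, 30 tall, about 18 g. Origin: centre of its underside. The five are alike.
- knob3: turned wooden drawer knob standing on its round foot: foot 32 dia x 9 high (its widest part), narrow neck, rounded head 29 dia, 30 tall, about 18 g. Origin: centre of its underside. The five are alike.
- knob4: turned wooden drawer knob standing on its round foot: foot 32 dia x 9 high (its widest part), narrow neck, rounded head 29 dia, 30 tall, about 18 g. Origin: centre of its underside. The five are alike.
- glue: bystander, not to be moved: white glue bottle, 52 dia x 150 tall, upright (mm)
- sanding_block: bystander, not to be moved: cork sanding block 70x32x30 (mm)
- screwdriver: bystander, not to be moved: screwdriver 180 long, lying (mm)
- mallet: bystander, not to be moved: wooden mallet, lying (mm)
- wax_tin: bystander, not to be moved: flat steel tin 70 dia x 45 (mm)
- tree: bystander, not to be moved: turned wooden toy fir tree 110 tall, standing (mm)
Mind the look-alikes: they are no part of the job. Leave any purple or yellow look-alike of the knob0 alone. What is shaped like the knob3 but blue or green is not meant.

How it is judged (in metres and radians):
On the way, in this order (a step that is already met when the one before it is completed fails the run):
1. the straightedge is out of the rack, standing on the bench on its long edge, let go ((x of straightedge in the frame of rack below -0.18 m or y of straightedge in the frame of rack above 0.06 m or y of straightedge in the frame of rack below -0.06 m) and contact force between the fingers and straightedge below 0.1 N and angle between straightedge's own z axis and vertical below 0.15 rad and height (world z) of straightedge below 0.008 m and linear speed of straightedge below 0.02 m/s), for 0.2 s.
2. all five knobs stand in the bay, packed towards the back stop (x of knob0 in the frame of bay between 0.065 and 0.12 m and y of knob0 in the frame of bay between -0.116 and 0.116 m and angle between each of knob0, knob1, knob2, knob3, knob4's own z axis and vertical below 0.2 rad and height (world z) of each of knob0, knob1, knob2, knob3, knob4 below 0.01 m and x of knob1 in the frame of bay between 0.065 and 0.12 m and y of knob1 in the frame of bay between -0.116 and 0.116 m and x of knob2 in the frame of bay between 0.065 and 0.12 m and y of knob2 in the frame of bay between -0.116 and 0.116 m and x of knob3 in the frame of bay between 0.065 and 0.12 m and y of knob3 in the frame of bay between -0.116 and 0.116 m and x of knob4 in the frame of bay between 0.065 and 0.12 m and y of knob4 in the frame of bay between -0.116 and 0.116 m), for 0.2 s.
At the end, for the whole second after the job is handed in: All five knobs stand upright (0.2 rad) and still in the bay, centres less than 55 mm from the back stop's inner face. The straightedge is let go and still on the bench, both its ends at least 5 mm in front of the mouth line, or both beyond the same wall (all of step 2 and linear speed of each of knob0, knob1, knob2, knob3, knob4 below 0.02 m/s and (x of each of edge_a, edge_b in the frame of bay below -0.005 m or x of each of edge_a, edge_b in the frame of bay above 0.137 m or y of each of edge_a, edge_b in the frame of bay above 0.133 m or y of each of edge_a, edge_b in the frame of bay below -0.133 m) and height (world z) of straightedge below 0.03 m and linear speed of straightedge below 0.03 m/s); the robot touches nothing.
It fails at once if a knob tips over (more than 0.6 rad) (angle between any of knob0, knob1, knob2, knob3, knob4's own z axis and vertical above 0.6 rad).
It fails at once if the gripper touches a knob (over 0.5 N) (contact force between any of the arm, the fingers and knob0 above 0.5 N or contact force between any of the arm, the fingers and knob1 above 0.5 N or contact force between any of the arm, the fingers and knob2 above 0.5 N or contact force between any of the arm, the fingers and knob3 above 0.5 N or contact force between any of the arm, the fingers and knob4 above 0.5 N).
It fails at once if the knobs are not pushed as one group: one is already less than 35 mm from the back stop while another is still outside the mouth (x of any of knob0, knob1, knob2, knob3, knob4 in the frame of bay above 0.085 m and x of any of knob0, knob1, knob2, knob3, knob4 in the frame of bay below 0 m).
It fails at once if another thing on the bench is moved more than 25 mm (distance of any of glue, sanding_block, screwdriver, mallet, wax_tin, tree from where it was at the start of the episode above 0.025 m).
It also fails if it takes over 58 s, if anything falls off the work surface, if the arm or the gripper's body presses on something with over 40 N, if the wrist force passes 120 N, or if a joint passes its speed limit or range.

### The arm

A 6-joint arm with a two-finger parallel gripper is mounted at the origin on the work surface. World frame = base frame: x ahead of the robot, y to its left, z up, the work surface at z = 0. Lengths are in mm, angles in rad, forces in N, time in s.
With the tool pointing down it reaches from about 200 to 875 mm from the base axis. Payload 3.4 kg.
Tool frame: the origin (TCP) lies at the very end of the fingers, on their centre line; the grasp point (between the pads) lies 19 mm behind it; z points along the fingers, y is the direction in which the jaws open and shut (so a half turn about z gives the same grasp; the last joint's range is limited). The gripper opens to 94 mm and grips with 3 to 60 N. Pads are 16 mm wide; open, the fingers measure 119 mm over their backs; the gripper's body (75 mm by 177 mm) begins 78 mm behind the grasp point.
Start: joints at [1.074, 0.276, 1.505, -0, 1.361, -0.121], TCP at [211.055, 534.903, 205.493] pointing down, gripper open.
Joint ranges: [-2.89, 2.89], [-0.75, 2.08], [0.22, 2.7], [-1.18, 4.32], [0.11, 2.71], [-2.7, 2.7]. Speed limits (rad/s): [2.57, 2.57, 3.14, 3.14, 3.14, 3.14].

### API

Orientations are given as a unit quaternion [w, x, y, z].
In Python, from bench import get_state, camera, finish_job gives the robot as it stands. The module is installed in compiled form; this text tells all that it offers.
- The arm moves only by the tool move_arm, never from a script. Its argument "steps" is one flat list of numbers, 7 for each row, row after row: the turn, a rotation vector about the world's x, y, z in rad, then the shift along the world's x, y, z in mm, then the opening, from 0 (shut) to 1 (fully open). A call has 1 to 8 rows; each row shifts and turns the commanded pose from where the row before left it; what a row does not reach is not made up. A row lasts 1/12 s, in which the tool goes at most 41.7 mm and 7.16 degrees, less where a joint would pass 70% of its speed; a pose out of reach is approached as far as the arm can. A call with a gripper value outside its range is refused whole. The fingers move at their own pace and stop on an object; "newtons" is the grip in N (left out, the last holds). Time passes only in rows, so rows that do not move let the fingers close. It gives the time, the measured TCP pose, the force and the opening at its end, in the units of the state.
- get_state(): the state, without advancing time (a new reading comes with each control period).
- camera(name): name is "side" or "top"; returns a dict with "image" (420x560x3 uint8, blue, green, red), "depth" (420x560 float32, mm along the optical axis (not along the pixel's ray), 0 where there is no reading), "intrinsics" (3x3 intrinsics, pixels), "dist" ([k1, k2, p1, p2, k3] as OpenCV has them; the pictures are not rectified), "world_from_camera" (4x4, takes a point from camera to world coordinates). Camera axes: x right, y down, z forward; pixel columns grow to the right and rows downward; lengths in mm; the calibration is good to about 2 mm. A picture is of the moment at which its call begins.
- finish_job(): hands the job in, once; it reports no verdict.
The state is a dict: "time": time; "q": joint angles; "qd": joint speeds; "effort": joint torques, N m; "ee_pos": TCP position; "eef_rot": TCP orientation; "ft_force": force on the tool from outside, world axes, zero at the start; "ft_torque": the same for the moment, N m; "finger_gap": finger opening in mm.
Only numpy, scipy, OpenCV 4.12 (cv2) and the standard library are available. Lean on these libraries where they do the work, as an engineer would, in place of code of your own. Each camera call takes 0.05 s, during which the arm holds its last target. There are 200 camera calls.

## Working session

There is one attempt and no reset: what is moved stays moved. The work goes in short steps, Python scripts to look and compute and a tool call to move; the robot and the scene stay as the last step left them, time stands still between calls to the robot, and variables do not carry over. Pictures are saved under pics/ and viewed, about 8 in all and at most 12, crops included, and the job is handed in when it is done.

Besides the shell and the picture viewer there is one more tool, called after "Request:" as a command line: name --argument value ..., lists and objects as JSON in quotes. move_arm: Moves the arm, as the interface text tells. Its arguments: {"type":"object","properties":{"steps":{"type":"array"},"newtons":{"type":"number"}},"required":["steps"]}

```bash
mkdir -p pics; cat > h.py <<'E'
import numpy as np, cv2
from bench import get_state, camera
def load(n):
    d=np.load(n+'.npz'); return d
def snap(cam,n):
    c=camera(cam); np.savez(n+'.npz',**c); cv2.imwrite('pics/'+n+'.png',c['image']); return c
def cloud(c):
    K=np.array(c['intrinsics']);h,w=c['depth'].shape
    u,v=np.meshgrid(np.arange(w),np.arange(h))
    p=cv2.undistortPoints(np.stack([u,v],-1).reshape(-1,1,2).astype(float),K,np.array(c['dist'])).reshape(h,w,2)
    z=c['depth'];P=np.stack([p[...,0]*z,p[...,1]*z,z],-1)
    T=np.array(c['world_from_camera']);return P@T[:3,:3].T+T[:3,3]
E
python3 - <<'E'
from h import *
for n in('top','side'):
    c=snap(n,n+'0'); print(n,np.array(c['world_from_camera']).round(2).tolist())
    cv2.imwrite(f'pics/{n}0b.png',cv2.resize(c['image'],(800,600)))
s=get_state();print(s)
E
```

```text
top [[-0.01, -0.99, 0.16, 396.14], [-1.0, 0.01, -0.01, -96.67], [0.0, -0.16, -0.99, 1183.12], [0.0, 0.0, 0.0, 1.0]]
side [[-0.98, -0.16, 0.13, 446.77], [-0.21, 0.72, -0.66, 630.17], [0.01, -0.67, -0.74, 826.01], [0.0, 0.0, 0.0, 1.0]]
{'time': 0.1, 'q': array([ 1.07397156e+00,  2.76519134e-01,  1.50596707e+00,  2.03559409e-05,
        1.36070474e+00, -1.21002727e-01]), 'qd': array([-7.76453429e-04,  1.42259056e-05, -3.55608857e-03, -1.34000340e-03,
       -5.51986745e-04, -8.73775873e-04]), 'effort': array([ 2.60134831e-03, -4.05456305e+01, -2.37779832e+01,  7.03817862e-02,
        2.98298348e-02, -4.52478912e-05]), 'ee_pos': array([210.8088771 , 534.43219333, 204.71416529]), 'eef_rot': array([-2.52442032e-04,  1.86809132e-01,  9.82395903e-01, -7.58295622e-04]), 'ft_force': array([-0.24412928, -0.37000042,  0.37483421]), 'ft_torque': array([-0.04722782,  0.0067135 ,  0.00123753]), 'finger_gap': 93.95650195503286}
```

View pics/top0b.png

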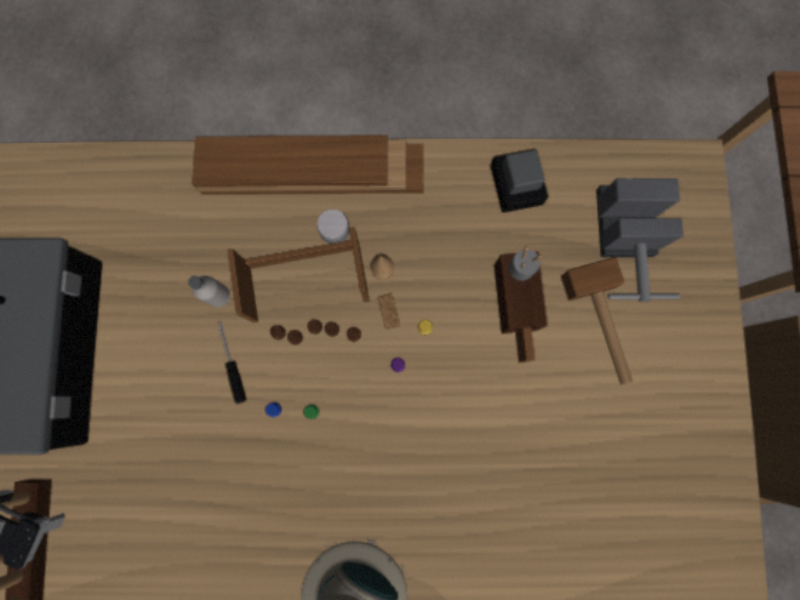

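View pics/side0b.png

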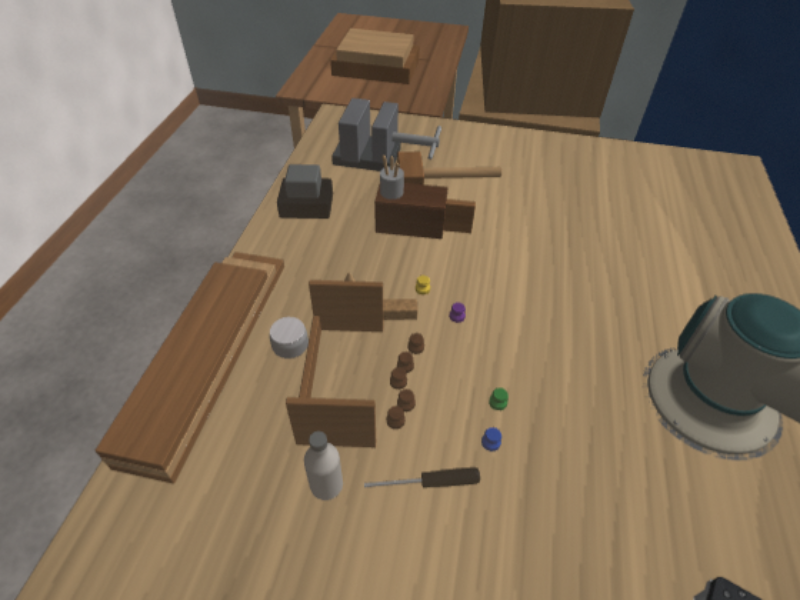

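The top view has +x up and +y left. At 800 px scale, the bay mouth is around (310,310), the knobs at y≈330, the rack at (522,292) and the board stub at (526,345). The look-alikes are blue (273,409), green (311,411), purple (398,365) and yellow (425,327).

```bash
python3 - <<'E'
from h import *
c=load('top0'); P=cloud(c)
np.set_printoptions(suppress=True,precision=1)
def reg(n,x0,x1,y0,y1,zl,zh,c=c):
    a=P[int(y0*.7):int(y1*.7),int(x0*.7):int(x1*.7)].reshape(-1,3)
    a=a[(a[:,2]>zl)&(a[:,2]<zh)]
    if len(a)<3: print(n,'none');return
    r=cv2.minAreaRect(a[:,:2].astype(np.float32))
    print(n,len(a),'ctr',np.array(r[0]),'size',np.array(r[1]),'ang',round(r[2],1),'med',np.median(a,0), 'zmax',a[:,2].max())
print('bench z',np.median(P[330:380,300:400,2]))
for i,(x,y) in enumerate([(278,332),(295,337),(315,326),(332,328),(354,334),(273,409),(311,411),(398,365),(425,327)]):
    reg('knob%d'%i,x-9,x+9,y-11,y+11,18,45)
reg('stub',510,540,332,365,60,90)
reg('rackroof',490,550,270,340,84,97)
reg('cheekL',225,262,240,325,110,140)
reg('cheekR',345,375,220,305,110,140)
reg('back',255,345,235,275,35,55)
reg('glue',185,235,270,310,20,200)
reg('sdr',210,250,315,410,8,60)
reg('block',375,402,288,330,20,40)
reg('tree',368,398,248,282,30,150)
reg('wax',312,352,205,238,35,55)
reg('mallet',555,640,255,390,15,120)
E
```

```text
bench z -0.5231003791059265
knob0 68 ctr [535.  163.3] size [24.5 24.8] ang 88.7 med [534.6 163.3  29.5] zmax 33.397872779670706
knob1 67 ctr [525.4 127.4] size [24.7 24.5] ang 1.1 med [525.4 126.8  28.5] zmax 34.80006565646704
knob2 69 ctr [546.5  85.6] size [24.2 25. ] ang 3.5 med [546.4  85.1  29.3] zmax 33.77828392622314
knob3 69 ctr [541.9  48. ] size [25.3 25.6] ang 44.0 med [542.7  49.   28.9] zmax 35.801199663045736
knob4 69 ctr [530.9   0.8] size [24.9 24.1] ang 0.5 med [530.6   0.7  29.1] zmax 35.13038110105799
knob5 74 ctr [373.  169.2] size [27.1 23.8] ang 42.6 med [371.9 168.3  28.9] zmax 34.20048544578185
knob6 70 ctr [368.6  89.5] size [26.8 23.3] ang 89.2 med [368.5  88.3  29.1] zmax 35.962843886853534
knob7 69 ctr [466.  -91.9] size [23.9 26.9] ang 89.5 med [464.3 -92.   29. ] zmax 33.70945519894485
knob8 68 ctr [ 544.9 -151.5] size [24.5 27.3] ang 1.2 med [ 544.9 -152.5   29.2] zmax 37.67072693148589
stub 159 ctr [ 497.8 -357.1] size [60.5 19.1] ang 4.9 med [ 496.4 -355.    79. ] zmax 84.89672881385104
rackroof 1027 ctr [ 592.7 -350.4] size [120.9  81.1] ang 4.3 med
[... 264 characters left out ...]
 [714.7 118.2] size [ 38.1 197.3] ang 11.3 med [704.9 104.6  43.9] zmax 50.36457138014862
glue 446 ctr [616.2 272.4] size [53.5 91.3] ang 1.9 med [612.1 285.7 100.1] zmax 154.45117291314386
sdr 325 ctr [472.7 254.4] size [ 78.1 172.5] ang 89.8 med [439.4 251.2  21.2] zmax 58.12423482009717
block 244 ctr [578.8 -73.4] size [70.2 31.8] ang 13.8 med [578.4 -74.4  29.6] zmax 36.81293421970918
tree 212 ctr [669.1 -60.2] size [40.1 48.9] ang 5.6 med [665.9 -61.4  69.7] zmax 114.35564453594202
wax 334 ctr [767.2  46.2] size [64.7 60. ] ang 86.6 med [765.2  47.1  44.7] zmax 51.73921920900352
mallet 1626 ctr [ 567.9 -516.6] size [154.6 282.1] ang 83.9 med [ 616.9 -529.8   56.6] zmax 82.12151508301508
```

Request:
move_arm --steps '[0,0,-0.112,11.6,-37.2,0,1,0,0,-0.112,11.6,-37.2,0,1,0,0,-0.112,11.6,-37.2,0,1,0,0,-0.112,11.6,-37.2,0,1,0,0,-0.112,11.6,-37.2,0,1,0,0,-0.112,11.6,-37.2,0,1,0,0,-0.112,11.6,-37.2,0,1,0,0,-0.112,11.6,-37.2,0,1]' --newtons 30

```text
time: 0.77
ee_pos: [303.6, 235.5, 205.3]
eef_rot: [0.0, 0.596, 0.803, -0.0]
ft_force: [0.6, -0.4, 0.3]
finger_gap: 94.0
```

Request:
move_arm --steps '[0,0,-0.112,11.6,-37.2,0,1,0,0,-0.112,11.6,-37.2,0,1,0,0,-0.112,11.6,-37.2,0,1,0,0,-0.112,11.6,-37.2,0,1,0,0,-0.112,11.6,-37.2,0,1,0,0,-0.112,11.6,-37.2,0,1,0,0,-0.112,11.6,-37.2,0,1,0,0,-0.112,11.6,-37.2,0,1]'

```text
time: 1.43
ee_pos: [396.4, -62.2, 205.4]
eef_rot: [-0.0, 0.885, 0.465, 0.0]
ft_force: [0.8, 0.0, -0.1]
finger_gap: 94.2
```

Request:
move_arm --steps '[0,0,-0.112,11.6,-37.2,0,1,0,0,-0.112,11.6,-37.2,0,1,0,0,-0.112,11.6,-37.2,0,1,0,0,-0.112,11.6,-37.2,0,1,0,0,-0.112,11.6,-37.2,0,1,0,0,-0.112,11.6,-37.2,0,1,0,0,-0.112,11.6,-37.2,0,1,0,0,-0.112,11.6,-37.2,0,1]'

```text
time: 2.1
ee_pos: [489.4, -359.7, 204.9]
eef_rot: [-0.0, 0.999, 0.036, -0.0]
ft_force: [0.7, 0.2, 0.3]
finger_gap: 94.0
```

Request:
move_arm --steps '[0,0,0.005,0,2,-35,1,0,0,0,0,0,-35,1,0,0,0,0,0,-35,1,0,0,0,0,0,-35,1,0,0,0,0,0,-35,1,0,0,0,0,0,0,0,0,0,0,0,0,0,0,0,0,0,0,0,0,0]'

```text
time: 2.77
ee_pos: [490.4, -356.7, 31.9]
eef_rot: [0.001, 0.999, 0.041, 0.001]
ft_force: [-0.4, 1.0, 0.3]
finger_gap: 77.5
```

Request:
move_arm --steps '[0,0,0,0,0,0,0,0,0,0,0,0,0,0,0,0,0,0,0,0,0]'

```text
time: 3.02
ee_pos: [490.5, -356.8, 32.6]
eef_rot: [0.001, 0.999, 0.041, 0.001]
ft_force: [0.3, -0.0, -0.1]
finger_gap: 57.6
```

```bash
python3 - <<'E'
from h import *
c=snap('top','top1'); P=cloud(c)
cv2.imwrite('pics/top1b.png',cv2.resize(c['image'][150:290,300:480],(720,560),interpolation=cv2.INTER_CUBIC))
print(get_state()['finger_gap'],get_state()['ft_force'])
E
```

```text
53.74374491722819 [-0.54998864  0.07181483  0.10547064]
```

View pics/top1b.png

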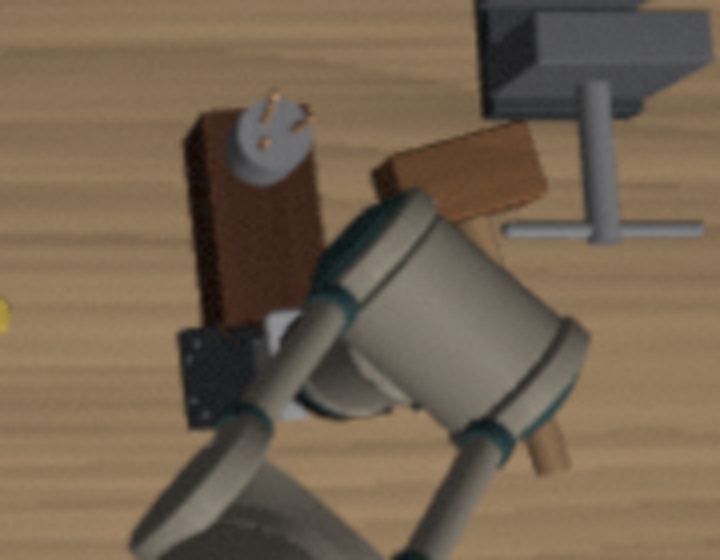

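The gripper sits over the stub, just in front of the rack mouth (crop ~(255,370)), and the fingers are still closing slowly.

Request:
move_arm --steps '[0,0,0,0,0,0,0,0,0,0,0,0,0,0,0,0,0,0,0,0,0,0,0,0,0,0,0,0,0,0,0,0,0,0,0,0,0,0,0,0,0,0,0,0,0,0,0,0,0]'

```text
time: 3.65
ee_pos: [489.4, -355.9, 30.4]
eef_rot: [0.0, 0.999, 0.041, -0.0]
ft_force: [0.6, 0.2, 0.5]
finger_gap: 17.8
```

Request:
move_arm --steps '[0,0,0,-8,-0.6,0,0,0,0,0,-18,-1.4,0,0,0,0,0,-25,-1.9,0,0,0,0,0,-25,-1.9,0,0,0,0,0,-25,-1.9,0,0,0,0,0,-25,-1.9,0,0,0,0,0,-25,-1.9,0,0,0,0,0,-20,-1.5,0,0]'

```text
time: 4.32
ee_pos: [316.4, -368.4, 30.5]
eef_rot: [-0.0, 0.999, 0.041, -0.0]
ft_force: [0.5, -0.3, -1.0]
finger_gap: 17.7
```

Request:
move_arm --steps '[0,0,0,-8,-0.6,0,0,0,0,0,0,0,0,0,0,0,0,0,0,0,0,0,0,0,0,0,0,0.5,0,0,0,0,0,0,0.5,0,0,0,0,0,0,0.5,0,0,0,0,0,0,0.5,0,0,0,0,0,0,0.5]'

```text
time: 4.98
ee_pos: [310.9, -369.4, 30.4]
eef_rot: [0.0, 0.999, 0.042, 0.0]
ft_force: [0.1, -0.6, 0.2]
finger_gap: 46.1
```

```bash
python3 - <<'E'
from h import *
c=snap('side','side1'); 
cv2.imwrite('pics/side1b.png',cv2.resize(c['image'][60:260,220:420],(600,600),interpolation=cv2.INTER_CUBIC))
print(get_state())
E
```

```text
{'time': 5.0333, 'q': array([-1.01555250e+00,  3.10695572e-01,  1.95350119e+00, -7.29419035e-06,
        8.77336384e-01,  4.71834013e-01]), 'qd': array([-0.00272976, -0.00208466,  0.00374853,  0.00037146,  0.00056694,
       -0.00035128]), 'effort': array([ 3.15951300e-02, -3.57231116e+01, -1.70345449e+01,  5.80928160e-02,
       -2.32127187e-02,  5.12336846e-04]), 'ee_pos': array([ 310.8390542 , -369.42863529,   30.41481387]), 'eef_rot': array([2.72945838e-05, 9.99130379e-01, 4.16951462e-02, 1.21743346e-05]), 'ft_force': array([-0.30278363, -0.09837742, -0.36971672]), 'ft_torque': array([-0.03516958,  0.13147225, -0.03185532]), 'finger_gap': 46.789530056810335}
```

View pics/side1b.png

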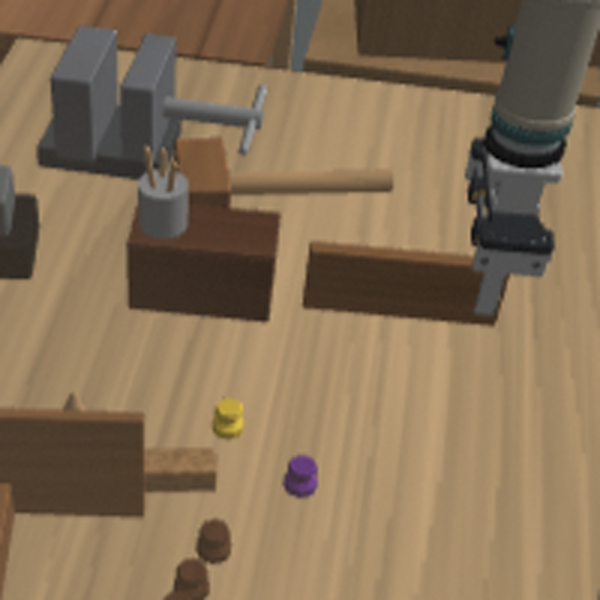

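The side view shows the board standing free on its edge, well clear of the rack mouth, with the fingers open around its near end.

```bash
python3 - <<'E'
from h import *
c=load('side1'); P=cloud(c)[110:175,315:400].reshape(-1,3)
a=P[(P[:,2]>6)&(P[:,2]<84)&(P[:,0]<545)&(P[:,1]<-335)&(P[:,1]>-380)]
v,x0=cv2.fitLine(a[:,:2].astype(np.float32),cv2.DIST_HUBER,0,.01,.01).ravel().reshape(2,2)
print(len(a),a.min(0),np.percentile(a,[1,99],0),np.degrees(np.arctan2(v[1],v[0])))
t=a[a[:,2]>72];print(len(t),np.median(t,0), t.max(0), t.min(0))
r=cv2.minAreaRect(t[:,:2].astype(np.float32));print(r)
E
```

```text
1331 [ 288.24551551 -377.11872346    6.01714944] [[ 290.64809969 -371.52820051    6.91978615]
 [ 495.28526171 -335.88738208   82.98395176]] 4.2545705
317 [ 405.17640218 -357.60975636   79.56130862] [ 497.50974991 -335.05703983   83.98576451] [ 289.71975849 -377.11872346   72.07570317]
((393.7633972167969, -358.6841125488281), (40.369136810302734, 207.50491333007812), 87.66573333740234)
```

Request:
move_arm --steps '[0,0,0,20,1.6,4,0.5,0,0,0,20,1.6,4,0.5,0,0,0,20,1.6,4,0.5,0,0,0,22,1.7,4,0.5,0,0,0,0,0,0,0,0,0,0,0,0,0,0,0,0,0,0,0,0,0,0,0,0,0,0,0,0]' --newtons 40

```text
time: 5.7
ee_pos: [391.2, -362.5, 46.1]
eef_rot: [-0.001, 0.999, 0.041, -0.001]
ft_force: [-0.2, -1.0, 0.1]
finger_gap: 23.6
```

Request:
move_arm --steps '[0,0,0,0,0,0,0,0,0,0,0,0,0,0,0,0,0,0,0,0,0,0,0,0,0,0,0,0]'

```text
time: 6.03
ee_pos: [391.9, -362.9, 46.3]
eef_rot: [-0.0, 0.999, 0.041, -0.0]
ft_force: [0.6, 0.1, -1.3]
finger_gap: 17.7
```

Request:
move_arm --steps '[0,0,0,0,0,30,0,0,0,0,0,0,40,0,0,0,0.119,0,31,0,0,0,0,0.119,0,31,0,0,0,0,0.119,0,31,0,0,0,0,0.119,0,31,0,0,0,0,0.119,0,31,0,0,0,0,0.119,0,31,0,0]'

```text
time: 6.7
ee_pos: [391.9, -175.6, 116.5]
eef_rot: [-0.0, 0.921, 0.39, 0.0]
ft_force: [1.1, -0.3, -2.0]
finger_gap: 17.5
```

Request:
move_arm --steps '[0,0,0.119,9,31,0,0,0,0,0.119,9,31,0,0,0,0,0.119,9,31,0,0,0,0,0.119,9,31,0,0,0,0,0.119,9,31,0,0,0,0,0.119,9,31,0,0,0,0,0.119,10,32,0,0,0,0,0.119,10,33,0,0]'

```text
time: 7.37
ee_pos: [466.4, 75.4, 116.5]
eef_rot: [0.0, 0.639, 0.769, -0.0]
ft_force: [0.5, -1.4, -0.8]
finger_gap: 17.8
```

Request:
move_arm --steps '[0,0,0,0,0,-20,0,0,0,0,0,0,-20,0,0,0,0,0,0,0,0,0,0,0,0,0,0,0]'

```text
time: 7.7
ee_pos: [465.2, 74.0, 75.8]
eef_rot: [-0.001, 0.641, 0.767, -0.001]
ft_force: [-0.1, -1.0, -1.5]
finger_gap: 17.8
```

```bash
python3 - <<'E'
from h import *
c=snap('side','side2')
cv2.imwrite('pics/side2b.png',cv2.resize(c['image'][160:360,190:390],(600,600),interpolation=cv2.INTER_CUBIC))
np.set_printoptions(suppress=True,precision=2)
s=get_state();print(s['ee_pos'],s['eef_rot'])
P=cloud(c)
def fit(n,m):
    a=P[m]
    v=cv2.fitLine(a[:,:2].astype(np.float32),cv2.DIST_HUBER,0,.01,.01).ravel()
    print(n,len(a),np.percentile(a,[1,50,99],0).tolist(),np.degrees(np.arctan2(v[1],v[0])))
    return v
X,Y,Z=P[...,0],P[...,1],P[...,2]
b=(580,94)
u=(X-580)*.985+(Y-94)*.175; w=-(X-580)*.175+(Y-94)*.985
fit('board',(u>-140)&(u<-90)&(abs(w)<115)&(Z>60)&(Z<107))
fit('boardtop',(u>-140)&(u<-90)&(abs(w)<115)&(Z>97)&(Z<115))
fit('back',(u>110)&(u<140)&(abs(w)<100)&(Z>35)&(Z<47))
E
```

```text
[466.41  73.82  76.71] [-0.    0.64  0.77 -0.  ]
board 230 [[436.763445305467, 61.03274630460414, 60.37911159739177], [453.2035489452866, 138.25324416427418, 89.85618568851072], [481.77373875503605, 181.98848698405732, 106.78919385509307]] -75.477295
boardtop 487 [[438.1147173726226, 20.920635620188115, 97.56916368503575], [456.07808950418206, 113.41460988721008, 109.74507306041255], [482.60522829495295, 181.0808365864514, 113.47257350164871]] -80.92865
back 252 [[687.5757601421799, 20.654051869254875, 35.678070875435175], [703.7215754291683, 106.31991167331148, 44.83639103730803], [722.9601589776843, 178.53461102925309, 46.90330737250551]] -79.695984
```

View pics/side2b.png

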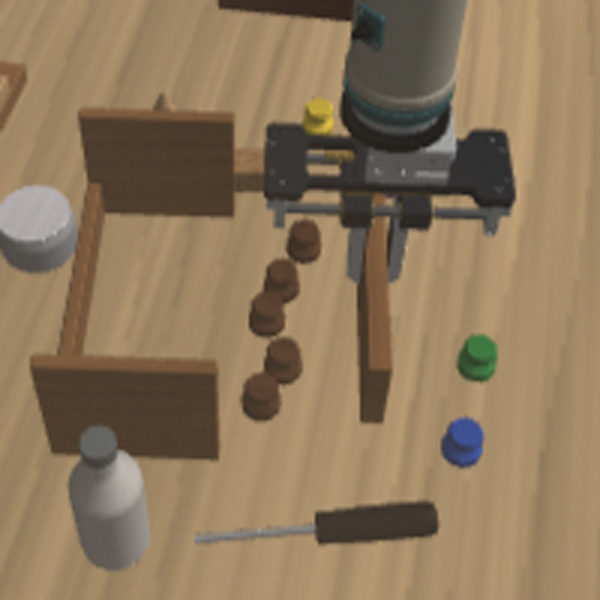

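The board hangs upright and parallel behind the row of five brown knobs (crop x 247–320). The look-alikes and bystanders are clear of its path. Next I lower it to just off the bench, centre it, and push gently.

Request:
move_arm --steps '[0,0,0,0.7,-4,-20,0,0,0,0,0,0,-8.5,0,0,0,0,7.9,1.4,0,0,0,0,0,7.9,1.4,0,0,0,0,0,7.9,1.4,0,0,0,0,0,7.9,1.4,0,0,0,0,0,7.9,1.4,0,0,0,0,0,7.9,1.4,0,0]'

```text
time: 8.42
ee_pos: [515.8, 78.6, 48.4]
eef_rot: [0.0, 0.641, 0.767, 0.0]
ft_force: [-0.3, 0.7, -0.7]
finger_gap: 17.4
```

Request:
move_arm --steps '[0,0,0,7.9,1.4,0,0,0,0,0,7.9,1.4,0,0,0,0,0,7.9,1.4,0,0,0,0,0,7.9,1.4,0,0,0,0,0,7.9,1.4,0,0,0,0,0,7.9,1.4,0,0]'

```text
time: 8.92
ee_pos: [562.7, 87.0, 47.9]
eef_rot: [-0.0, 0.641, 0.767, -0.0]
ft_force: [-0.4, -0.6, -1.5]
finger_gap: 17.5
```

```bash
python3 - <<'E'
from h import *
c=snap('side','side3')
cv2.imwrite('pics/side3b.png',cv2.resize(c['image'][180:340,190:350],(640,640),interpolation=cv2.INTER_CUBIC))
np.set_printoptions(suppress=True,precision=2)
s=get_state();print(s['time'],s['ee_pos'],s['eef_rot'],s['ft_force'])
P=cloud(c);X,Y,Z=P[...,0],P[...,1],P[...,2]
u=(X-580)*.984+(Y-94)*.177; w=-(X-580)*.177+(Y-94)*.984
e=s['ee_pos'];ut=(e[0]-580)*.984+(e[1]-94)*.177;print('tcp u w',ut,-(e[0]-580)*.177+(e[1]-94)*.984)
m=(abs(u-ut)<14)&(w>60)&(w<125)&(Z>72)&(Z<90)
print('top end w',m.sum(),np.percentile(w[m],[90,97,99,100]),np.percentile(u[m],[5,50,95]),np.median(Z[m]))
m=(abs(w)>95)&(abs(w)<140)&(Z>120)&(Z<138)&(u>0)&(u<132)
for sg in(1,-1):
    k=m&(sg*w>0);print('cheek',sg,np.percentile(w[k],[1,50,99]),np.percentile(u[k],[1,99]))
E
```

```text
8.9667 [565.13  87.18  48.1 ] [0.   0.64 0.77 0.  ] [ 2.19  0.53 -0.46]
tcp u w -15.842379497140708 -4.076996215205881
top end w 147 [103.59 104.54 104.97 105.48] [-27.64 -19.94 -11.87] 81.9497901251085
cheek 1 [117.64 126.99 130.76] [  1.39 129.49]
cheek -1 [-126.58 -116.13 -112.15] [ 28.88 130.53]
```

View pics/side3b.png

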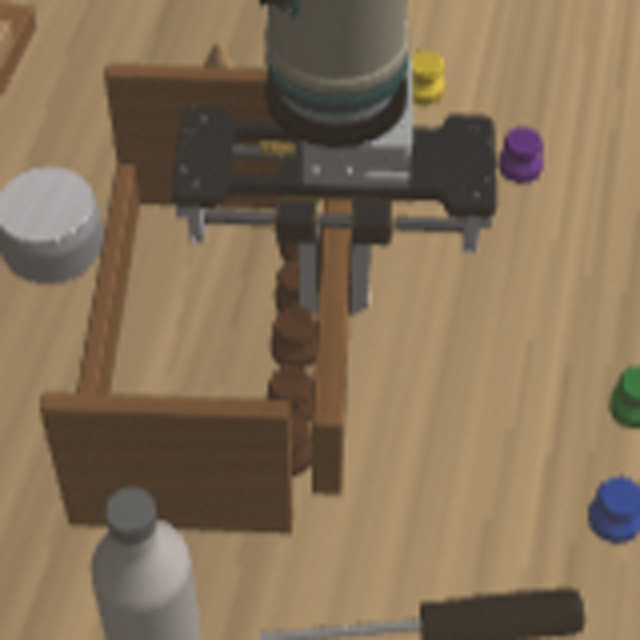

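All five knobs are standing in front of the board in one row, with the board lined up with the mouth. The gap at the left cheek looks fine. I'll trim +3 mm sideways and carry on.

Request:
move_arm --steps '[0,0,0,7.8,1.9,0,0,0,0,0,7.8,1.9,0,0,0,0,0,7.8,1.9,0,0,0,0,0,7.8,1.8,0,0,0,0,0,7.8,1.8,0,0,0,0,0,7.8,1.8,0,0,0,0,0,7.8,1.7,0,0,0,0,0,7.8,1.7,0,0]'

```text
time: 9.63
ee_pos: [625.1, 101.5, 48.0]
eef_rot: [-0.0, 0.641, 0.767, -0.0]
ft_force: [-0.3, -1.2, -0.6]
finger_gap: 18.0
```

Request:
move_arm --steps '[0,0,0,7.9,1.4,0,0,0,0,0,5.9,1.1,0,0,0,0,0,3.9,0.7,0,0]'

```text
time: 9.88
ee_pos: [643.1, 104.6, 47.9]
eef_rot: [0.0, 0.641, 0.767, 0.0]
ft_force: [-1.1, -0.3, -0.9]
finger_gap: 17.8
```

```bash
python3 - <<'E'
from h import *
c=snap('side','side4');t=snap('top','top4')
cv2.imwrite('pics/side4b.png',np.hstack([cv2.resize(c['image'][190:330,170:310],(400,400),interpolation=cv2.INTER_CUBIC),cv2.resize(t['image'][140:260,150:270],(400,400),interpolation=cv2.INTER_CUBIC)]))
np.set_printoptions(suppress=True,precision=2)
s=get_state();print(s['time'],s['ee_pos'],s['eef_rot'],s['ft_force'])
e=s['ee_pos'];ut=(e[0]-580)*.984+(e[1]-94)*.177;print('tcp u w',ut,-(e[0]-580)*.177+(e[1]-94)*.984)
E
```

```text
9.9833 [643.11 104.6   47.91] [0.   0.64 0.77 0.  ] [ 0.35  1.09 -1.04]
tcp u w 63.979318131217305 -0.7398830145611637
```

View pics/side4b.png

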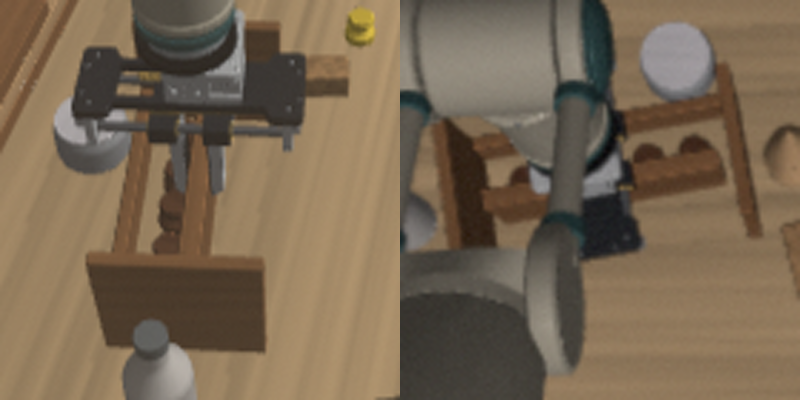

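The board and knobs are inside the bay, and the row is standing about 15 mm short of the back stop. I'll close the rest slowly and watch the force.

Request:
move_arm --steps '[0,0,0,3,0.5,0,0,0,0,0,3,0.5,0,0,0,0,0,3,0.5,0,0,0,0,0,2,0.3,0,0,0,0,0,0,0,0,0]'

```text
time: 10.4
ee_pos: [653.6, 106.3, 48.0]
eef_rot: [0.0, 0.641, 0.767, 0.0]
ft_force: [-1.1, -1.2, -2.1]
finger_gap: 17.9
```

Request:
move_arm --steps '[0,0,0,1.5,0.3,0,0,0,0,0,1.5,0.3,0,0,0,0,0,0,0,0,0]'

```text
time: 10.65
ee_pos: [656.3, 106.9, 48.0]
eef_rot: [0.0, 0.641, 0.767, 0.0]
ft_force: [0.1, -0.2, -1.3]
finger_gap: 17.8
```

Request:
move_arm --steps '[0,0,0,1.5,0.3,0,0,0,0,0,0,0,0,0]'

```text
time: 10.82
ee_pos: [657.8, 107.2, 48.0]
eef_rot: [0.0, 0.641, 0.767, 0.0]
ft_force: [-0.3, 0.2, -1.4]
finger_gap: 17.2
```

Request:
move_arm --steps '[0,0,0,1.5,0.3,0,0,0,0,0,0,0,0,0]'

```text
time: 10.98
ee_pos: [659.2, 107.5, 48.0]
eef_rot: [0.0, 0.641, 0.767, 0.0]
ft_force: [-0.5, 0.2, -1.4]
finger_gap: 17.6
```

```bash
python3 - <<'E'
from h import *
c=snap('side','side5');t=snap('top','top5')
cv2.imwrite('pics/side5b.png',np.hstack([cv2.resize(c['image'][190:330,170:310],(400,400),interpolation=cv2.INTER_CUBIC),cv2.resize(t['image'][140:260,150:270],(400,400),interpolation=cv2.INTER_CUBIC)]))
s=get_state();print(s['ft_force'],s['ee_pos'])
E
```

```text
[-0.24280253 -0.65379019 -0.78518596] [659.15949111 107.53617709  48.00362508]
```

View pics/side5b.png

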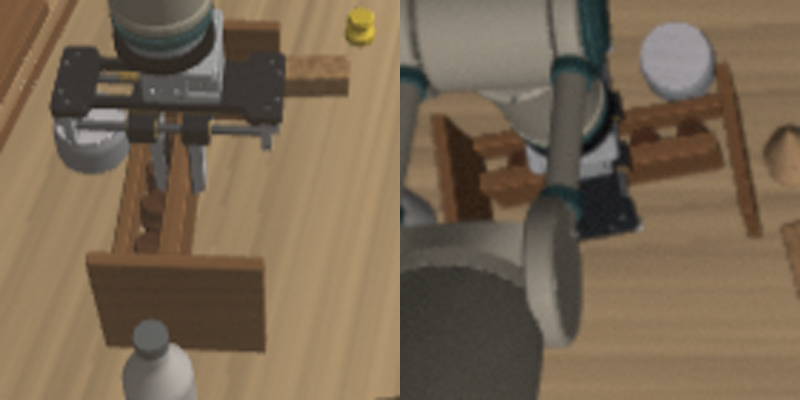

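The knobs are almost at the back stop and there's no contact force yet, so I'll creep on.

Request:
move_arm --steps '[0,0,0,1,0.2,0,0,0,0,0,1,0.2,0,0,0,0,0,0,0,0,0]'

```text
time: 11.33
ee_pos: [659.5, 107.6, 47.8]
eef_rot: [-0.001, 0.641, 0.767, -0.001]
ft_force: [-4.0, -0.5, 1.2]
finger_gap: 17.8
```

Request:
move_arm --steps '[0,0,0,1,0.2,0,0,0,0,0,0,0,0,0,0,0,0,0,0,0,0]'

```text
time: 11.58
ee_pos: [659.6, 107.7, 47.7]
eef_rot: [-0.002, 0.641, 0.767, -0.002]
ft_force: [-5.8, -1.4, 2.1]
finger_gap: 17.7
```

Contact is confirmed: −6 N, and the tool has stopped advancing. Drawing the board straight back.

Request:
move_arm --steps '[0,0,0,-4,-0.7,0,0,0,0,0,-7.9,-1.4,0,0,0,0,0,-12,-2.1,0,0,0,0,0,-14,-2.5,0,0,0,0,0,-14,-2.5,0,0,0,0,0,-14,-2.5,0,0,0,0,0,-14,-2.5,0,0,0,0,0,-14,-2.5,0,0]'

```text
time: 12.25
ee_pos: [568.4, 91.4, 48.3]
eef_rot: [0.001, 0.642, 0.767, 0.001]
ft_force: [0.2, 0.4, -1.5]
finger_gap: 17.9
```

Request:
move_arm --steps '[0,0,0,-14,-2.5,0,0,0,0,0,-14,-2.5,0,0,0,0,0,-14,-2.5,0,0,0,0,0,-14,-2.5,0,0,0,0,0,-14,-2.5,0,0,0,0,0,-14,-2.5,0,0,0,0,0,-6,-1,0,0,0,0,0,0,0,-1.5,0]'

```text
time: 12.92
ee_pos: [477.3, 75.4, 46.9]
eef_rot: [0.0, 0.642, 0.767, 0.0]
ft_force: [-0.1, 0.9, -0.8]
finger_gap: 17.9
```

Request:
move_arm --steps '[0,0,0,0,0,0,0,0,0,0,0,0,0,0.5,0,0,0,0,0,0,0.5,0,0,0,0,0,0,0.5,0,0,0,0,0,0,0.5,0,0,0,0,0,0,0.5]'

```text
time: 13.42
ee_pos: [478.6, 75.4, 46.5]
eef_rot: [0.0, 0.641, 0.767, 0.0]
ft_force: [-0.9, -1.0, -0.4]
finger_gap: 45.9
```

Request:
move_arm --steps '[0,0,0,0,0,20,0.5,0,0,0,0,0,40,0.5,0,0,0,0,0,40,0.5,0,0,0,0,0,40,0.5,0,0,0,-30,0,20,0.5,0,0,0,-40,0,0,0.5,0,0,0,-40,0,0,0.5,0,0,0,0,0,0,0.5]'

```text
time: 14.08
ee_pos: [360.0, 75.6, 206.1]
eef_rot: [-0.002, 0.641, 0.767, -0.002]
ft_force: [-0.6, 0.1, -1.1]
finger_gap: 46.9
```

```bash
python3 - <<'E'
from h import *
c=snap('side','side6');t=snap('top','top6')
cv2.imwrite('pics/side6b.png',np.hstack([cv2.resize(c['image'][160:360,170:370],(400,400),interpolation=cv2.INTER_CUBIC),cv2.resize(t['image'][130:310,120:300],(400,400),interpolation=cv2.INTER_CUBIC)]))
np.set_printoptions(suppress=True,precision=1)
s=get_state();print(s['time'],s['ft_force'],s['ee_pos'])
P=cloud(t);X,Y,Z=P[...,0],P[...,1],P[...,2]
u=(X-580)*.984+(Y-94)*.177; w=-(X-580)*.177+(Y-94)*.984
m=((u>60)&(u<119)&(abs(w)<112)&(Z>20)&(Z<38)).astype(np.uint8)
n,l,st,ce=cv2.connectedComponentsWithStats(m)
for i in range(1,n):
    if st[i,4]>15: print('knob',st[i,4],np.median(u[l==i]),np.median(w[l==i]),np.median(Z[l==i]))
m=(u<-10)&(u>-160)&(abs(w)<130)&(Z>70)&(Z<88)
if m.sum(): print('board',m.sum(),np.percentile(u[m],[1,50,99]),np.percentile(w[m],[1,99]))
E
```

```text
14.1833 [0.5 0.  0.6] [367.2  75.5 206.9]
knob 66 102.77439519909274 -80.14094738579055 29.21969128403441
knob 65 102.85282140514788 -37.81048696927914 28.83610831798933
knob 61 102.57786191096505 -0.0721166845410508 29.691646276055735
knob 67 103.77717164058001 43.84604655176516 29.17417003656942
knob 64 103.59881671140552 77.78097633509842 28.851709565751094
board 358 [-112.5 -102.   -94.3] [-102.1  100.7]
```

View pics/side6b.png

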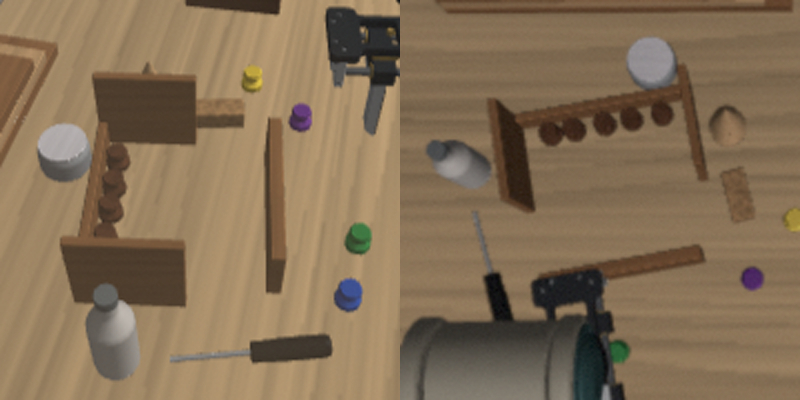

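All five knobs stand against the back stop at x ≈ 103 mm. The board stands free about 100 mm in front of the mouth, and the bystanders look undisturbed. Handing in.

```bash
python3 -c "
from bench import finish_job; print(finish_job())"
```

```text
the job is handed in; nothing more can be done
None
```

I finished the job and handed it in at about 14 s of the 58 s allowed; the system gave no verdict.

I drew the straightedge out of the rack by its end, stood it on its edge, let go and took it again by the middle. I then pushed the five knobs as one row until they met the back stop. Contact showed as about 6 N on the tool, and it stopped advancing. Finally I drew the board straight back and let go.

**Last checks (final pictures):**
- **Knobs:** all five were upright, 103–104 mm into the bay, against a requirement of 65–120 mm.
- **Straightedge:** it stood free about 100 mm in front of the mouth, with the gripper well clear.
- **Other things on the bench:** those near the bay, look-alikes included, looked unmoved. I judged this by eye and did not measure them again; the mallet was outside the final crops.

**One disagreement:** the two cameras differed by up to about 5 mm sideways near the bay. I set the board's sideways position from its gap to the bay walls as the side camera showed it, and it went in without touching them.

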